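# Cap the polished copper stubs for transport

## Task

Three polished copper pipe stubs must leave with their protective caps fully home. Put the loose cap that fits on the open stub, and press it, and any fitted cap that still stands proud, down until every cap sits flat on its flange. Do not knock over the spray can or the polish bottle.

Things in the scene. Friction and masses are not known exactly. Their poses are not given: they have to be found in the camera images.
- cap_a: The loose grey plastic cap: disc of 100 mm diameter, 8 mm thick, with an upright grip bar across its top (60 mm long, 16 mm thick, 34 mm tall). Below the disc is a round plug, 66 mm diameter (58 mm at its chamfered foot), 14 mm long, on which it stands level on the bench; about 0.15 kg. Origin at the centre of the plug's foot; z up, x along the grip bar. Disc underside 14 mm, disc top 22 mm, bar top 56 mm above the origin.
- cap_a_under (a point): Centre of the underside of the loose cap's disc (14 mm above the cap's origin).
- small_cap: A smaller grey plastic cap of the same style, for another pipe size: disc 72 mm, plug 40 mm, grip bar 40 mm long, 16 mm thick. Not needed. Origin at the plug's foot.
- spool_a: The open (uncapped) short copper pipe stub (78 mm diameter, bore 72 mm) standing upright on a fixed round plywood foot (120 mm diameter, 16 mm thick), with a copper flange of 112 mm diameter at the top whose flat face is 66 mm above the bench; it cannot move. Origin on the bench, on the stub's vertical axis.
- spool_a_face (a point): Centre of the open stub's flange face, 66 mm above the bench. The hole through the flange and seal is 72 mm diameter.
- seal_a (a joint): Black rubber sealing ring (92 mm outer, 72 mm inner diameter) standing 12 mm above the open stub's flange face at the start. A cap laid on rests on it, plug inside it; pressing the cap pushes the ring down until the disc lies on the flange. Value in m: 0 = 12 mm proud, 0.012 = fully home (stops there). Moves down against about 9 N of friction (more when pushed fast), stays where left, no spring.
- spool_b: One of the two capped stubs; its cap starts 6 to 12 mm too high. A short copper pipe stub (78 mm diameter, bore 72 mm) standing upright on a fixed round plywood foot (120 mm diameter, 16 mm thick), with a copper flange of 112 mm diameter at the top whose flat face is 66 mm above the bench; it cannot move. Origin on the bench, on the stub's vertical axis.
- cap_b (a joint): Cap fitted on stub B: grey plastic cap: disc of 100 mm diameter, 8 mm thick, with an upright grip bar across its top (60 mm long, 16 mm thick, 34 mm tall). A black rubber band shows under the disc while it is proud. Value in m: 0 = 12 mm proud, 0.012 = fully home (stops there). Moves down against about 9 N of friction (more when pushed fast), stays where left, no spring.
- cap_b_top (a point): Centre of the top of the grip bar of the cap on stub B: 108 mm above the bench when fully home, up to 120 mm when proud. Its x axis runs along the bar.
- spool_c: The other capped stub; its cap is already fully home. A short copper pipe stub (78 mm diameter, bore 72 mm) standing upright on a fixed round plywood foot (120 mm diameter, 16 mm thick), with a copper flange of 112 mm diameter at the top whose flat face is 66 mm above the bench; it cannot move. Origin on the bench, on the stub's vertical axis.
- cap_c (a joint): Cap fitted on stub C: grey plastic cap: disc of 100 mm diameter, 8 mm thick, with an upright grip bar across its top (60 mm long, 16 mm thick, 34 mm tall). A black rubber band shows under the disc while it is proud. Value in m: 0 = 12 mm proud, 0.012 = fully home (stops there). Moves down against about 9 N of friction (more when pushed fast), stays where left, no spring.
- cap_c_top (a point): Centre of the top of the grip bar of the cap on stub C: 108 mm above the bench when fully home, up to 120 mm when proud. Its x axis runs along the bar.
- spray_can: Aerosol can with a blue label, 60 mm diameter, 160 mm tall, standing to the right of the stubs (robot's view). Origin at its foot, z up.
- polish_bottle: White polish bottle with a red top, 60 mm diameter, 130 mm tall, standing to the left of the stubs (robot's view). Origin at its foot, z up.
There are look-alikes about, which are no part of the job. Leave any blue or purple look-alike of the spool_b alone.

How it is judged (in metres and radians):
At the end, for the whole second after the job is handed in: The loose large cap sits on the open stub, centred within 6 mm, level within 0.06 rad, its disc within 2.5 mm of the flange face and its sealing ring pushed down to within 2 mm of home; the two fitted caps are also within 2 mm of fully home; the cap is at rest (horizontal distance between cap_a_under and spool_a_face below 0.006 m and z of cap_a_under in the frame of spool_a_face below 0.0025 m and angle between cap_a's own z axis and vertical below 0.06 rad and value of joint each of seal_a, cap_b, cap_c above 0.01 m and linear speed of cap_a below 0.01 m/s); the robot touches nothing.
It fails at once if the spray can or the polish bottle is knocked over (angle between any of spray_can, polish_bottle's own z axis and vertical above 0.7 rad).
It also fails if it takes over 61 s, if anything falls off the work surface, if the arm or the gripper's body presses on something with over 40 N, if the wrist force passes 120 N, or if a joint passes its speed limit or range.

## Robot

A 6-joint arm with a two-finger parallel gripper is mounted at the origin on the work surface. World frame = base frame: x ahead of the robot, y to its left, z up, the work surface at z = 0. Lengths are in m, angles in degrees, forces in N, time in s.
With the tool pointing down it reaches from about 0.4 to 0.825 m from the base axis. Payload 7 kg.
Tool frame: the origin (TCP) lies on the centre line of the jaws, within the pads' length; the fingertips stand 8 mm ahead of it and the grasp point (between the pads) lies 11 mm behind it; z points along the fingers, y is the line along which they close (so a half turn about z gives the same grasp; the last joint's range is limited). The gripper opens to 88 mm and grips with 3 to 60 N. Pads are 19 mm wide; open, the fingers measure 130 mm over their backs; the gripper's body (78 mm by 193 mm) begins 47 mm behind the grasp point.
Start: joints at [-51.79, 20.546, 0.682, 0, -70.136, -16.507], TCP at [0.25, -0.627, 0.235] pointing down, gripper open.
Joint ranges: [-176.03, 176.03], [-82.01, 121.73], [-58.28, 71.71], [-173.87, 95.51], [-174.79, -0.11], [-173.66, 173.66]. Speed limits (degrees/s): [136.94, 136.94, 172.46, 180, 180, 180].

## Interface

Orientations are given as [roll, pitch, yaw] about the fixed x, y, z axes, in that order (R = Rz(yaw) Ry(pitch) Rx(roll)).
In Python, from plant import ctrl, vision gives the robot as it stands. The module is installed in compiled form; this text tells all that it offers.
- The arm moves only by the tool move_arm, never from a script. Its argument "moves" is one flat list of numbers, 7 for each row, row after row: the finger opening in cm, from 0 to 8.76, then the shift along the tool's x, y, z in cm, then the turn, a rotation vector about the tool's x, y, z in rad. A call has 1 to 8 rows; each row shifts and turns the commanded pose from where the row before left it, along the tool's axes as they then stand; what a row does not reach is not made up. A row lasts 1/10 s, in which the tool goes at most 50 mm and 8.59 degrees, less where a joint would pass 70% of its speed; a pose out of reach is approached as far as the arm can. A call with a gripper value outside its range is refused whole. The fingers move at their own pace and stop on an object; the grip force is fixed at half the most. Time passes only in rows, so rows that do not move let the fingers close. It gives the time, the measured TCP pose, the force, the opening and the grip force at its end, in the units of the state.
- ctrl.get_obs(): the state, without advancing time (a new reading comes with each control period).
- vision.snapshot(name): name is "side" or "top" or "wrist"; returns (picture, depth): 400x640x3 uint8, red, green, blue; 400x640 float32, m along the optical axis (not along the pixel's ray), 0 where there is no reading.
- vision.camera_model(name): a dict with "vertical_fov" (degrees; the focal length in pixels is half the picture's height over the tangent of half this angle, whatever the lens; pixels are square), "cx", "cy" (the principal point, pixels), "cam_to_world" (4x4, takes a point from camera to world coordinates). Camera axes: x right, y down, z forward; pixel columns grow to the right and rows downward; lengths in m; the calibration is good to about 2 mm. A picture is of the moment at which its call begins: read the wrist's pose just before it. camera_model takes no time and is no camera call; for the wrist camera it gives the pose at the moment of the call.
- ctrl.close_job(): hands the job in; it is judged then, once.
The state is a dict: "clock": time; "joint_pos": joint angles; "qvel": joint speeds; "tau": joint torques, N m; "tool_pos": TCP position; "orientation": TCP orientation; "force": force on the tool from outside, world axes, zero at the start; "moment": the same for the moment, N m; "opening": finger opening in m; "gripper_force": force on a finger pad.
Only numpy, scipy, OpenCV 4.12 (cv2) and the standard library are available. Lean on these libraries where they do the work, as an engineer would, in place of code of your own. Each camera call takes 0.05 s, during which the arm holds its last target. There are 200 camera calls.

## Working session

There is one attempt and no reset: what is moved stays moved. The work goes in short steps, Python scripts to look and compute and a tool call to move; the robot and the scene stay as the last step left them, time stands still between calls to the robot, and variables do not carry over. Pictures are saved under pics/ and viewed, at most 10 in all, crops included, and the job is handed in when it is done.

Besides the shell and the picture viewer there is one more tool, called after "Request:" as a command line: name --argument value ..., lists and objects as JSON in quotes. move_arm: Moves the arm, as the interface text tells. Its arguments: {"type":"object","properties":{"moves":{"type":"array"}},"required":["moves"]}

```bash
mkdir -p pics; cat > h.py <<'E'
import numpy as np, cv2
from plant import ctrl, vision
def snap(n):
    m=vision.camera_model(n); p,d=vision.snapshot(n); return p,d,m
def pts(d,m):
    f=200/np.tan(np.radians(m['vertical_fov'])/2)
    v,u=np.mgrid[0:d.shape[0],0:d.shape[1]]
    P=np.stack([(u-m['cx'])/f*d,(v-m['cy'])/f*d,d],-1)
    T=np.array(m['cam_to_world']); return P@T[:3,:3].T+T[:3,3]
def ray(u,v,z,m):
    f=200/np.tan(np.radians(m['vertical_fov'])/2); T=np.array(m['cam_to_world'])
    r=T[:3,:3]@np.array([(u-m['cx'])/f,(v-m['cy'])/f,1]); return T[:3,3]+r*(z-T[2,3])/r[2]
E
python3 - <<'E'
from h import *
for n in ('top','side'):
    p,d,m=snap(n); cv2.imwrite(f'pics/{n}0.png',p[:,:,::-1]); np.savez(f'{n}0.npz',p=p,d=d,T=m['cam_to_world'])
    print(n,m['vertical_fov'],m['cx'],m['cy'],np.round(m['cam_to_world'],3).tolist())
print(ctrl.get_obs())
E
```

```text
top 45.331433949819484 327.7618766693144 204.84019547908068 [[-0.018, -0.994, 0.111, 0.313], [-1.0, 0.017, -0.011, 0.011], [0.009, -0.111, -0.994, 1.645], [0.0, 0.0, 0.0, 1.0]]
side 51.5315342467657 313.6319286430752 197.8443219723122 [[-0.776, -0.37, 0.51, -0.081], [-0.63, 0.485, -0.607, 0.663], [-0.023, -0.792, -0.61, 0.769], [0.0, 0.0, 0.0, 1.0]]
{'clock': 0.1, 'joint_pos': array([-5.17917765e+01,  2.05859671e+01,  6.38582267e-01, -1.67006785e-02,
       -7.01359101e+01, -1.65081449e+01]), 'qvel': array([ 0.01441429, -0.10749773,  0.22598457,  0.04418836,  0.03247014,
       -0.00747184]), 'tau': array([-1.61977496e-03, -5.84163773e+01,  2.93752098e+01,  7.01556042e+00,
        1.02057066e-02, -5.85200632e-05]), 'tool_pos': array([ 0.24940409, -0.62677293,  0.23373168]), 'orientation': array([ 1.79915677e+02, -8.61697805e-03, -1.58305601e+02]), 'force': array([ 0.12934723, -0.04277241, -0.3293898 ]), 'moment': array([-0.02483829,  0.01914538,  0.00672208]), 'gripper_force': 0.0, 'opening': 0.08761881167962855}
```

View pics/top0.png

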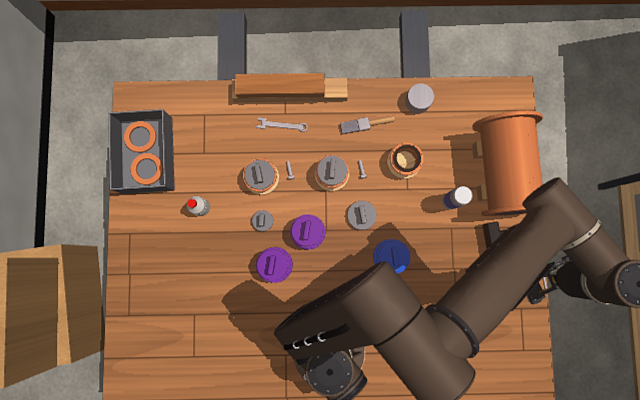

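View pics/side0.png

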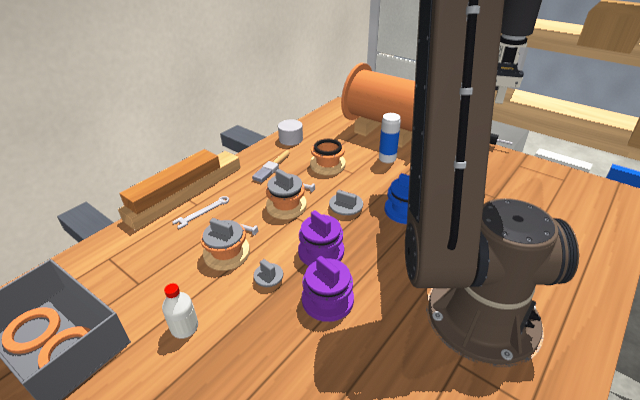

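Top view: capped stubs at (260,175) and (332,172), open stub at (405,160), loose cap at (361,214), small cap at (262,220), can at (458,197), bottle at (196,206). The purple and blue look-alikes are nearer the robot. Next I measure with depth.

```bash
cat >> h.py <<'E'
def bar(P,c,zlo,zhi,r=.05):
    s=(np.hypot(P[...,0]-c[0],P[...,1]-c[1])<r)&(P[...,2]>zlo)&(P[...,2]<zhi)
    q=P[s]; 
    if len(q)<5: return len(q)
    (x,y),(w,h),a=cv2.minAreaRect((q[:,:2]*1000).astype(np.float32))
    e=np.linalg.svd(q[:,:2]-q[:,:2].mean(0),full_matrices=False)[2][0]
    return len(q),'med',np.round(np.median(q,0),4),'rect',round(x,1),round(y,1),round(w,1),round(h,1),'yaw',round(float(np.degrees(np.arctan2(e[1],e[0]))%180),1)
E
python3 - <<'E'
from h import *
D={}
for n in ('top','side'):
    z=np.load(n+'0.npz'); m=vision.camera_model(n); D[n]=(z['p'],z['d'],m,pts(z['d'],m))
p,d,m,P=D['top']
for nm,(u,v,z) in dict(left=(260,175,.08),mid=(332,172,.08),open=(405,160,.07),loose=(361,214,.02),small=(262,220,.02),can=(460,196,.16),bot=(192,204,.13)).items():
    c=ray(u,v,z,m); print(nm,np.round(c,3), 'depthpt',np.round(P[v,u],3))
    for n in D:
        Q=D[n][3]
        s=np.hypot(Q[...,0]-c[0],Q[...,1]-c[1])<.055
        h,e=np.histogram(Q[s][:,2],bins=np.arange(-.004,.18,.004)); print(n,[(round(float(e[i])*1000),int(h[i])) for i in range(len(h)) if h[i]>8])
        lo={'left':.1,'mid':.1,'loose':.045,'small':.03}.get(nm)
        if lo: print('  bar',bar(Q,c,lo,.14)); print('  disc',bar(Q,c,lo-.037,lo-.022,.06))
        if nm=='open': print('  ring',bar(Q,c,.06,.095,.07))
E
```

```text
left [0.59  0.217 0.08 ] depthpt [0.585 0.213 0.11 ]
top [(8, 23), (12, 42), (16, 34), (20, 9), (56, 13), (60, 38), (64, 73), (68, 179), (72, 257), (76, 112), (80, 23), (100, 13), (104, 30), (108, 34), (112, 9)]
  bar (86, 'med', array([0.5949, 0.2196, 0.1079]), 'rect', 595.1, 220.6, 62.1, 15.7, 'yaw', 12.6)
  disc (648, 'med', array([0.5917, 0.2163, 0.0724]), 'rect', 594.7, 220.4, 106.6, 109.7, 'yaw', 103.4)
side [(0, 12), (4, 10), (8, 11), (12, 215), (16, 151), (20, 38), (24, 25), (28, 31), (32, 23), (52, 18), (56, 34), (60, 54), (64, 118), (68, 119), (72, 495), (76, 40), (80, 23), (84, 21), (88, 27), (92, 29), (96, 25), (100, 34), (104, 70), (108, 36)]
  bar (140, 'med', array([0.5903, 0.2222, 0.1067]), 'rect', 594.5, 220.6, 60.8, 17.7, 'yaw', 12.0)
  disc (830, 'med', array([0.5772, 0.2353, 0.0728]), 'rect', 588.2, 222.2, 110.1, 101.3, 'yaw', 57.3)
mid [ 0.596 -0.022  0.08 ] depthpt [ 0.59  -0.021  0.113]
top [(-4, 12), (4, 10), (8, 11), (12, 40), (16, 33), (20, 10), (56, 11), (60, 37), (64, 48), (68, 20), (76, 42), (80, 198), (84, 245), (88, 101), (92, 12), (112, 21), (116, 39),
[... 3331 characters left out ...]
1), (108, 24), (112, 21), (116, 20), (120, 19), (124, 23), (128, 20), (132, 22), (136, 19), (140, 23), (144, 25), (148, 27), (152, 20), (156, 88), (160, 23)]
bot [0.491 0.426 0.13 ] depthpt [0.492 0.426 0.128]
top [(-4, 161), (0, 144), (4, 58), (8, 11), (76, 22), (80, 23), (84, 29), (88, 34), (92, 23), (96, 26), (100, 17), (124, 26), (128, 22)]
side [(-4, 607), (0, 361), (4, 31), (8, 38), (12, 26), (16, 33), (20, 34), (24, 37), (28, 38), (32, 37), (36, 37), (40, 36), (44, 44), (48, 34), (52, 38), (56, 36), (60, 45), (64, 44), (68, 40), (72, 36), (76, 59), (80, 70), (84, 89), (88, 77), (92, 61), (96, 62), (100, 49), (104, 38), (108, 17), (112, 12), (116, 20), (120, 14), (124, 25), (128, 112)]
```

Measured results:
- **Cap B:** the middle one at (0.602,-0.020), bar top about 0.119, so it stands proud.
- **Cap C:** the left one, already home.
- **Open stub:** (0.643,-0.272).
- **Loose cap:** (0.4585,-0.120), bar yaw 10°.

Now I move above the loose cap with tool yaw -170.

Request:
move_arm --moves '[8.7,0,0,0,0,0,0.102,8.7,0,0,0,0,0,0.102,8.7,-2.44,3.86,0,0,0,0,8.7,-2.44,3.86,0,0,0,0,8.7,-2.44,3.86,0,0,0,0,8.7,-2.44,3.86,0,0,0,0,8.7,-2.44,3.86,0,0,0,0,8.7,-2.44,3.86,0,0,0,0]'

```text
clock: 0.9
tool_pos: [0.3536, -0.3718, 0.2343]
orientation: [180.0, -0.0, -170.0]
force: [1.6, -0.2, 0.5]
opening: 0.0877
gripper_force: 0.0
```

Request:
move_arm --moves '[8.7,-2.44,3.86,0,0,0,0,8.7,-2.44,3.86,0,0,0,0,8.7,-2.44,3.86,0,0,0,0,8.7,-2.44,3.86,0,0,0,0,8.7,-2.44,3.86,0,0,0,0,8.7,-2.44,3.86,0,0,0,0,8.7,0,0,4,0,0,0,8.7,0,0,0,0,0,0]'

```text
clock: 1.7
tool_pos: [0.4547, -0.1186, 0.1907]
orientation: [179.9, -0.4, -169.9]
force: [-1.3, -0.2, -1.0]
opening: 0.087
gripper_force: 0.0
```

```bash
cat >> h.py <<'E'
def delta(x,y,z,yaw):
    o=ctrl.get_obs(); p=o['tool_pos']; e=(yaw-o['orientation'][2]+180)%360-180
    c,s=np.cos(np.radians(yaw)),np.sin(np.radians(yaw)); dx,dy,dz=x-p[0],y-p[1],z-p[2]
    print('t',round(o['clock'],2),'pos',np.round(p,4),'rpy',np.round(o['orientation'],2),'| turn z',round(-np.radians(e),3),'then cm',np.round(100*np.array([c*dx+s*dy,s*dx-c*dy,-dz]),2))
E
python3 - <<'E'
from h import *
p,d,m=snap('wrist'); cv2.imwrite('pics/w1.png',p[:,:,::-1]); P=pts(d,m)
print('bar',bar(P,(.4585,-.12),.045,.07)); print('disc',bar(P,(.4585,-.12),.012,.03,.06))
p,d,m=snap('top'); P=pts(d,m);print('top bar',bar(P,(.4585,-.12),.045,.058))
delta(.4585,-.12,.034,-170)
E
```

```text
bar (961, 'med', array([ 0.4551, -0.1212,  0.0566]), 'rect', 456.5, -120.8, 59.3, 14.9, 'yaw', 10.0)
disc (5552, 'med', array([ 0.4532, -0.1238,  0.0228]), 'rect', 456.7, -120.8, 98.8, 98.6, 'yaw', 100.1)
top bar (14, 'med', array([ 0.4337, -0.1225,  0.0544]), 'rect', 434.4, -124.2, 9.1, 15.7, 'yaw', 94.4)
t 1.8 pos [ 0.4568 -0.1203  0.1945] rpy [-1.7998e+02 -1.4000e-01 -1.6996e+02] | turn z 0.001 then cm [-0.17  0.   16.05]
```

View pics/w1.png

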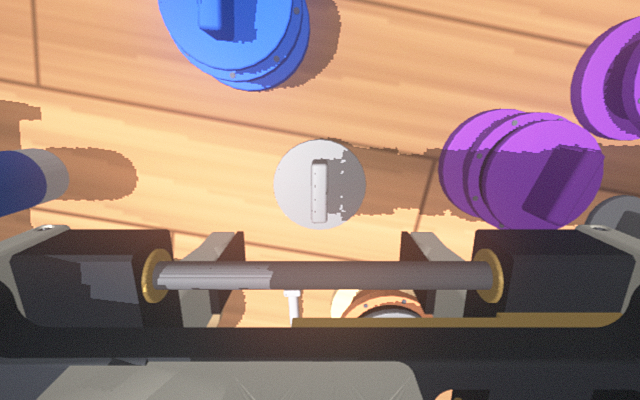

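The wrist view confirms the loose cap at about (320,185), centre (0.457,-0.121), directly under the gripper and clear of the purple and blue look-alikes. I descend and grip.

Request:
move_arm --moves '[8.7,0,0,3.8,0,0,0,8.7,0,0,3.8,0,0,0,8.7,0,0,3.8,0,0,0,8.7,0,0,3.0,0,0,0,8.7,0,0,1.2,0,0,0,8.7,0,0,0.4,0,0,0,8.7,0,0,0,0,0,0,8.7,0,0,0,0,0,0]'

```text
clock: 2.6
tool_pos: [0.4585, -0.1204, 0.0359]
orientation: [-180.0, 0.1, -170.0]
force: [-0.0, 0.4, -0.1]
opening: 0.0869
gripper_force: 0.0
```

Request:
move_arm --moves '[0.8,0,0,0,0,0,0,0.8,0,0,0,0,0,0,0.8,0,0,0,0,0,0,0.8,0,0,0,0,0,0,0.8,0,0,0,0,0,0,0.8,0,0,0,0,0,0,0.8,0,0,0,0,0,0,0.8,0,0,0,0,0,0]'

```text
clock: 3.4
tool_pos: [0.4574, -0.1201, 0.0345]
orientation: [180.0, -0.0, -170.0]
force: [-0.6, -0.3, 0.9]
opening: 0.0287
gripper_force: 0.0
```

Request:
move_arm --moves '[0.8,0,0,0,0,0,0,0.8,0,0,0,0,0,0,0.8,0,0,0,0,0,0,0.8,0,0,0,0,0,0,0.8,0,0,-1,0,0,0,0.8,0,0,-3,0,0,0,0.8,0,0,-4,0,0,0,0.8,0,0,-4,0,0,0]'

```text
clock: 4.2
tool_pos: [0.4566, -0.1202, 0.1563]
orientation: [180.0, -0.1, -170.0]
force: [1.5, -0.4, -1.5]
opening: 0.0158
gripper_force: 30.0
```

```bash
python3 - <<'E'
from h import *
delta(.643,-.2715,.155,-170)
E
```

```text
t 4.2 pos [ 0.4566 -0.1202  0.1563] rpy [ 1.8000e+02 -7.0000e-02 -1.6998e+02] | turn z 0.0 then cm [-15.73 -18.14   0.13]
```

Request:
move_arm --moves '[0.8,-1.7,-2.0,0,0,0,0,0.8,-2.6,-3.0,0,0,0,0,0.8,-2.6,-3.0,0,0,0,0,0.8,-2.6,-3.0,0,0,0,0,0.8,-2.6,-3.0,0,0,0,0,0.8,-2.0,-2.4,0,0,0,0,0.8,-1.2,-1.3,0,0,0,0,0.8,-0.4,-0.4,0,0,0,0]'

```text
clock: 5.0
tool_pos: [0.6441, -0.2722, 0.1541]
orientation: [180.0, -0.1, -170.1]
force: [0.2, 0.3, -1.3]
opening: 0.0155
gripper_force: 30.0
```

Request:
move_arm --moves '[0.8,0,0,0,0,0,0,0.8,0,0,0,0,0,0,0.8,0,0,0,0,0,0]'

```text
clock: 5.3
tool_pos: [0.6428, -0.2704, 0.1551]
orientation: [180.0, 0.0, -170.0]
force: [0.4, 0.2, -2.2]
opening: 0.016
gripper_force: 30.0
```

```bash
python3 - <<'E'
from h import *
delta(.643,-.2715,.155,-170)
I=[]
for n in ('wrist','side','top'):
    p,d,m=snap(n); P=pts(d,m); I.append(p); c=(.643,-.2715)
    print(n,'bar',bar(P,c,.16,.19)); print('disc',bar(P,c,.130,.150,.06)); print('flange',bar(P,c,.060,.071,.07)); print('flange+ring',bar(P,c,.060,.085,.07))
cv2.imwrite('pics/c.png',cv2.resize(np.vstack([I[0],I[1]]),(480,600))[:,:,::-1])
E
```

```text
t 5.3 pos [ 0.6428 -0.2704  0.1551] rpy [ 1.7999e+02  1.0000e-02 -1.6996e+02] | turn z 0.001 then cm [ 0.   -0.12  0.01]
wrist bar (3752, 'med', array([ 0.6308, -0.2721,  0.1768]), 'rect', 639.3, -268.6, 57.2, 35.8, 'yaw', 10.0)
disc (8726, 'med', array([ 0.6147, -0.277 ,  0.1433]), 'rect', 636.2, -266.6, 96.0, 85.2, 'yaw', 100.2)
flange (1950, 'med', array([ 0.5977, -0.2843,  0.0667]), 'rect', 606.6, -281.1, 40.9, 106.6, 'yaw', 104.0)
flange+ring (2526, 'med', array([ 0.599 , -0.2842,  0.067 ]), 'rect', 606.6, -281.1, 40.9, 106.6, 'yaw', 104.1)
side bar (128, 'med', array([ 0.6312, -0.2677,  0.1726]), 'rect', 636.7, -268.9, 51.4, 44.0, 'yaw', 77.9)
disc (303, 'med', array([ 0.627 , -0.254 ,  0.1415]), 'rect', 637.9, -264.7, 99.2, 92.2, 'yaw', 35.4)
flange (254, 'med', array([ 0.6259, -0.2548,  0.0652]), 'rect', 635.4, -268.1, 109.8, 100.3, 'yaw', 86.8)
flange+ring (442, 'med', array([ 0.6331, -0.2613,  0.0691]), 'rect', 637.0, -270.5, 110.8, 104.1, 'yaw', 125.3)
top bar (7, 'med', array([ 0.618 , -0.2776,  0.1737]), 'rect', 623.1, -279.6, 6.0, 17.1, 'yaw', 180.0)
disc (220, 'med', array([ 0.6139, -0.2625,  0.1413]), 'rect', 626.9, -258.2, 98.5, 58.9, 'yaw', 56.7)
flange (118, 'med', array([ 0.6011, -0.2649,  0.0657]), 'rect', 624.7, -262.0, 107.9, 72.7, 'yaw', 83.8)
flange+ring (185, 'med', array([ 0.6041, -0.2604,  0.0681]), 'rect', 624.7, -262.0, 107.9, 72.7, 'yaw', 80.4)
```

View pics/c.png

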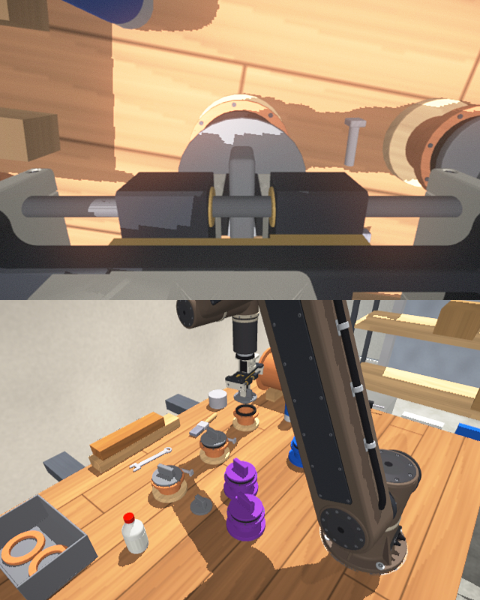

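The wrist view shows the cap in the jaws above the flange, whose near arc is visible around (240,105). The side view shows it level over the stub. I fit circles of known radius to both arcs in the same wrist view.

```bash
cat >> h.py <<'E'
from scipy.optimize import least_squares
def arc(P,c,zlo,zhi,R,half=60,rmax=.075,mid=190):
    s=(np.hypot(P[...,0]-c[0],P[...,1]-c[1])<rmax)&(P[...,2]>zlo)&(P[...,2]<zhi); q=P[s][:,:2]
    k=np.array(c,float)
    for _ in range(5):
        v=q-k; a=(np.degrees(np.arctan2(v[:,1],v[:,0]))-mid+180)%360-180; r=np.hypot(*v.T); b=[]
        for t in np.arange(-half,half,4):
            i=np.where((a>=t)&(a<t+4))[0]
            if len(i)>3: b.append(q[i[np.argmax(r[i])]])
        b=np.array(b); S=least_squares(lambda x:np.hypot(*(b-x).T)-R,k,loss='soft_l1',f_scale=.001); k=S.x
    return np.round(k,4),len(b),'rms mm',round(1000*float(np.sqrt(np.mean((np.hypot(*(b-k).T)-R)**2))),2)
E
python3 - <<'E'
from h import *
c=(.643,-.2715)
for n,mid,h in (('wrist',190,45),('side',135,60)):
    p,d,m=snap(n); P=pts(d,m)
    print(n,'disc',arc(P,c,.138,.150,.05,h,mid=mid),'flange',arc(P,c,.06,.071,.056,h,mid=mid))
z=np.load('top0.npz'); m=vision.camera_model('top'); print('top0 flange',arc(pts(z['d'],m),c,.058,.072,.056,180))
z=np.load('side0.npz'); m=vision.camera_model('side'); print('side0 flange',arc(pts(z['d'],m),c,.060,.070,.056,180))
E
```

```text
wrist disc (array([ 0.6428, -0.2706]), 23, 'rms mm', 0.11) flange (array([ 0.6415, -0.2729]), 23, 'rms mm', 0.17)
side disc (array([ 0.6441, -0.2706]), 25, 'rms mm', 2.6) flange (array([ 0.6416, -0.2745]), 23, 'rms mm', 1.72)
top0 flange (array([ 0.643 , -0.2727]), 35, 'rms mm', 1.17)
side0 flange (array([ 0.6416, -0.2745]), 22, 'rms mm', 1.6)
```

Clean fit (rms under 0.2 mm): the cap must shift by (-1.3,-2.3) mm. I correct that and descend.

Request:
move_arm --moves '[0.8,0.17,-0.2,0,0,0,0,0.8,0,0,1.0,0,0,0,0.8,0,0,1.2,0,0,0,0.8,0,0,1.0,0,0,0,0.8,0,0,0.5,0,0,0,0.8,0,0,0,0,0,0,0.8,0,0,0,0,0,0]'

```text
clock: 6.25
tool_pos: [0.6423, -0.2733, 0.1175]
orientation: [-180.0, -0.0, -170.0]
force: [-0.3, 0.2, -1.2]
opening: 0.0158
gripper_force: 30.0
```

```bash
python3 - <<'E'
from h import *
c=(.6415,-.273)
delta(.6413,-.2727,.0865,-170)
p,d,m=snap('wrist'); P=pts(d,m)
print('disc',arc(P,c,.098,.113,.05,45),'flange',arc(P,c,.06,.071,.056,45))
E
```

```text
t 6.25 pos [ 0.6423 -0.2733  0.1175] rpy [-1.7999e+02 -1.0000e-02 -1.6998e+02] | turn z 0.0 then cm [0.09 0.08 3.1 ]
disc (array([ 0.6419, -0.2735]), 23, 'rms mm', 0.1) flange (array([ 0.6413, -0.273 ]), 23, 'rms mm', 0.15)
```

Request:
move_arm --moves '[0.8,0.05,0.05,0.4,0,0,0,0.8,0,0,0.4,0,0,0,0.8,0,0,0.4,0,0,0,0.8,0,0,0.4,0,0,0,0.8,0,0,0.2,0,0,0,0.8,0,0,0,0,0,0]'

```text
clock: 6.9
tool_pos: [0.6414, -0.2728, 0.0991]
orientation: [180.0, -0.0, -170.0]
force: [0.0, 0.6, -1.2]
opening: 0.0157
gripper_force: 30.0
```

Request:
move_arm --moves '[0.8,0,0,0.2,0,0,0,0.8,0,0,0.2,0,0,0,0.8,0,0,0.2,0,0,0,0.8,0,0,0.2,0,0,0,0.8,0,0,0,0,0,0]'

```text
clock: 7.4
tool_pos: [0.6418, -0.273, 0.0928]
orientation: [-180.0, 0.0, -170.0]
force: [-2.6, 1.7, 5.2]
opening: 0.0157
gripper_force: 30.0
```

Request:
move_arm --moves '[0.8,0,0,0.2,0,0,0,0.8,0,0,0.2,0,0,0,0.8,0,0,0.2,0,0,0,0.8,0,0,0.1,0,0,0,0.8,0,0,0,0,0,0]'

```text
clock: 7.9
tool_pos: [0.6418, -0.273, 0.0866]
orientation: [-179.9, 0.1, -170.0]
force: [-4.6, 2.5, 10.4]
opening: 0.0156
gripper_force: 30.0
```

```bash
python3 - <<'E'
from h import *
c=(.6415,-.273)
p,d,m=snap('wrist'); P=pts(d,m)
print('disc',arc(P,c,.080,.098,.05,45),bar(P,c,.08,.098,.06),'flange',arc(P,c,.06,.071,.056,45),bar(P,c,.06,.071,.06)); o=ctrl.get_obs();print(o['tool_pos'],o['force'],o['moment'])
E
```

```text
disc (array([ 0.6755, -0.267 ]), 12, 'rms mm', 8.94) (781, 'med', array([ 0.6278, -0.2783,  0.0905]), 'rect', 623.5, -276.9, 25.1, 40.1, 'yaw', 102.1) flange (array([ 0.6413, -0.2731]), 23, 'rms mm', 0.12) (2841, 'med', array([ 0.598 , -0.282 ,  0.0667]), 'rect', 611.2, -277.9, 50.8, 110.9, 'yaw', 99.9)
[ 0.64177218 -0.27299329  0.08658926] [-3.72953484  3.15006879  9.57938072] [ 0.97176364  1.56142248 -0.03520516]
```

Request:
move_arm --moves '[0.8,0,0,0.1,0,0,0,0.8,0,0,0.1,0,0,0,0.8,0,0,0,0,0,0,0.8,0,0,0,0,0,0]'

```text
clock: 8.35
tool_pos: [0.6418, -0.273, 0.0866]
orientation: [-179.9, 0.1, -169.9]
force: [-8.4, 4.0, 22.1]
opening: 0.0157
gripper_force: 30.0
```

```bash
python3 - <<'E'
from h import *
c=(.6415,-.273)
p,d,m=snap('wrist'); P=pts(d,m)
print('disc',arc(P,c,.0705,.080,.05,45),bar(P,c,.0705,.082,.06)); o=ctrl.get_obs();print(o['tool_pos'],o['force'],o['moment'])
E
```

```text
disc (array([ 0.6414, -0.2731]), 23, 'rms mm', 0.11) (8720, 'med', array([ 0.6135, -0.2796,  0.0748]), 'rect', 635.2, -269.2, 96.0, 85.6, 'yaw', 100.2)
[ 0.64179821 -0.27299868  0.08655883] [-8.40505244  5.2870398  22.86699788] [ 2.12002261  3.22399011 -0.04080197]
```

It has hit a hard stop (z unchanged, force up to 22 N) and is concentric within 0.2 mm. I relax the push, open, and rise.

Request:
move_arm --moves '[0.8,0,0,-0.2,0,0,0,5,0,0,0,0,0,0,5,0,0,0,0,0,0,5,0,0,0,0,0,0,5,0,0,0,0,0,0,5,0,0,-1,0,0,0,5,0,0,-3,0,0,0,5,0,0,-4,0,0,0]'

```text
clock: 9.2
tool_pos: [0.6404, -0.2726, 0.1638]
orientation: [179.9, -0.2, -170.0]
force: [0.8, -0.3, 0.6]
opening: 0.0496
gripper_force: 0.0
```

Request:
move_arm --moves '[0,0,0,-3,0,0,0,0,0,0,0,0,0,0.1,0,0,0,0,0,0,0.1,0,0,0,0,0,0,0]'

```text
clock: 9.6
tool_pos: [0.6417, -0.2729, 0.1956]
orientation: [-180.0, 0.1, 178.5]
force: [-0.1, -0.3, 0.7]
opening: 0.0238
gripper_force: 0.0
```

```bash
python3 - <<'E'
from h import *
delta(.602,-.0205,.15,178)
p,d,m=snap('wrist'); cv2.imwrite('pics/w3.png',p[:,:,::-1]); P=pts(d,m);c=(.6415,-.273)
print('disc',arc(P,c,.070,.081,.05,45),bar(P,c,.070,.081,.06))
p,d,m=snap('side'); P=pts(d,m); print(bar(P,c,.1,.12),bar(P,c,.07,.085,.06))
E
```

```text
t 9.6 pos [ 0.6417 -0.2729  0.1956] rpy [-1.7999e+02  6.0000e-02  1.7847e+02] | turn z 0.008 then cm [ 4.85 25.09  4.56]
disc (array([ 0.6418, -0.2729]), 23, 'rms mm', 0.15) (7196, 'med', array([ 0.636 , -0.2717,  0.0748]), 'rect', 640.7, -272.7, 98.8, 97.7, 'yaw', 95.5)
(74, 'med', array([ 0.639 , -0.2704,  0.1057]), 'rect', 640.2, -273.2, 57.7, 21.1, 'yaw', 11.5) (289, 'med', array([ 0.6299, -0.2615,  0.0735]), 'rect', 636.9, -268.2, 96.1, 87.8, 'yaw', 31.1)
```

View pics/w3.png

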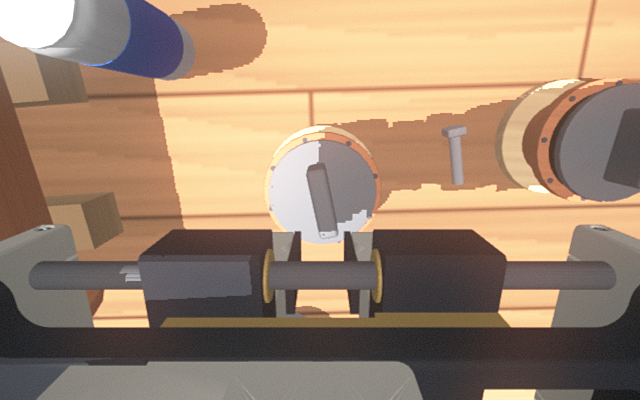

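The picture shows cap A flat inside the flange ring at (322,185), with cap B to the right. Now I go to B with closed fingers and press on the middle of its bar.

Request:
move_arm --moves '[0,0.5,2.5,0,0,0,0,0,0.8,4.2,0,0,0,0,0,0.8,4.2,0,0,0,0,0,0.8,4.2,0,0,0,0,0,0.8,4.2,0,0,0,0,0,0.75,3.8,0,0,0,0,0,0.4,2.0,1.5,0,0,0,0,0,0,3.0,0,0,0]'

```text
clock: 10.5
tool_pos: [0.6009, -0.0178, 0.1518]
orientation: [179.9, 0.3, 178.9]
force: [0.7, 0.5, -0.4]
opening: 0.0004
gripper_force: 0.0
```

Request:
move_arm --moves '[0,0,0,0.5,0,0,0,0,0,0,0,0,0,0]'

```text
clock: 10.7
tool_pos: [0.5988, -0.0211, 0.1438]
orientation: [-179.9, -0.1, 178.6]
force: [0.4, -0.9, 0.7]
opening: 0.0002
gripper_force: 0.0
```

```bash
python3 - <<'E'
from h import *
p,d,m=snap('wrist'); P=pts(d,m);c=(.602,-.0205)
print('discB',arc(P,c,.078,.092,.05,45,mid=180),bar(P,c,.078,.092,.06))
x=arc(P,c,.078,.092,.05,45,mid=180)[0]
delta(x[0],x[1],.127,178); print(ctrl.get_obs()['opening'])
E
```

```text
discB (array([ 0.6024, -0.0209]), 23, 'rms mm', 0.11) (7410, 'med', array([ 0.5818, -0.0221,  0.0861]), 'rect', 580.4, -20.7, 99.6, 56.1, 'yaw', 88.9)
t 10.75 pos [ 0.5997 -0.0212  0.1449] rpy [-1.7996e+02 -3.0000e-02  1.7861e+02] | turn z 0.011 then cm [-0.27  0.04  1.79]
0.0005910287085412883
```

Request:
move_arm --moves '[0,-0.27,0.04,0.5,0,0,0,0,0,0,0.5,0,0,0,0,0,0,0.5,0,0,0,0,0,0,0.2,0,0,0,0,0,0,0.2,0,0,0,0,0,0,0.2,0,0,0,0,0,0,0.2,0,0,0,0,0,0,0,0,0,0]'

```text
clock: 11.55
tool_pos: [0.6019, -0.0207, 0.1222]
orientation: [-180.0, 0.0, 178.6]
force: [-2.3, -0.3, 4.8]
opening: 0.0005
gripper_force: 2.5
```

Request:
move_arm --moves '[0,0,0,0.2,0,0,0,0,0,0,0.2,0,0,0,0,0,0,0.2,0,0,0,0,0,0,0,0,0,0,0,0,0,0,0,0,0]'

```text
clock: 12.05
tool_pos: [0.6019, -0.0207, 0.1163]
orientation: [-180.0, 0.0, 178.6]
force: [-3.3, -0.5, 5.0]
opening: 0.0004
gripper_force: 3.0
```

Request:
move_arm --moves '[0,0,0,0.1,0,0,0,0,0,0,0.1,0,0,0,0,0,0,0.1,0,0,0,0,0,0,0,0,0,0,0,0,0,0,0,0,0]'

```text
clock: 12.55
tool_pos: [0.6021, -0.0207, 0.1161]
orientation: [-180.0, 0.1, 178.6]
force: [-11.2, 1.6, 26.6]
opening: 0.0002
gripper_force: 13.0
```

```bash
python3 - <<'E'
from h import *
p,d,m=snap('wrist'); P=pts(d,m);c=(.602,-.0205)
print('discB',bar(P,c,.07,.092,.06)); print(ctrl.get_obs()['force'])
E
```

```text
discB (8249, 'med', array([ 0.5799, -0.0215,  0.0747]), 'rect', 578.7, -20.2, 99.0, 52.7, 'yaw', 88.9)
[-11.21634109   2.19112139  26.30007972]
```

B has reached its stop. I rise clear and check all three caps.

Request:
move_arm --moves '[0,0,0,-0.4,0,0,0,0,0,0,-2,0,0,0,0,0,0,-4,0,0,0,0,0,0,-4,0,0,0,0,2.5,0,-3,0,0,0,0,4,0,-2,0,0,0,0,4,0,0,0,0,0,0,0,0,0,0,0,0]'

```text
clock: 13.4
tool_pos: [0.4936, -0.018, 0.268]
orientation: [179.9, 0.1, 178.6]
force: [1.2, 0.8, 0.1]
opening: 0.0008
gripper_force: 0.0
```

```bash
python3 - <<'E'
from h import *
for n in ('top','side'):
    p,d,m=snap(n); cv2.imwrite(f'pics/{n}9.png',p[:,:,::-1]); P=pts(d,m)
    for k,c in dict(A=(.6415,-.273),B=(.602,-.0205),C=(.5945,.2205)).items():
        print(n,k,'bar',bar(P,c,.1,.13)); print('  disc',bar(P,c,.071,.092,.05))
o=ctrl.get_obs();print(o['clock'],o['tool_pos'],o['force'],abs(o['qvel']).max())
E
```

```text
top A bar (91, 'med', array([ 0.6425, -0.2713,  0.1068]), 'rect', 642.9, -271.8, 58.3, 17.4, 'yaw', 10.2)
  disc (424, 'med', array([ 0.6404, -0.2667,  0.0751]), 'rect', 642.1, -272.2, 96.8, 96.5, 'yaw', 71.0)
top B bar 0
  disc 0
top C bar (75, 'med', array([0.599 , 0.2228, 0.1066]), 'rect', 599.8, 222.2, 50.2, 15.8, 'yaw', 11.7)
  disc (263, 'med', array([0.6084, 0.2341, 0.0745]), 'rect', 611.4, 226.0, 60.1, 97.6, 'yaw', 110.9)
side A bar (70, 'med', array([ 0.6394, -0.2708,  0.1063]), 'rect', 639.8, -272.7, 57.6, 18.9, 'yaw', 11.7)
  disc (302, 'med', array([ 0.6321, -0.2633,  0.0738]), 'rect', 636.7, -267.9, 95.8, 83.6, 'yaw', 27.5)
side B bar (92, 'med', array([ 0.5975, -0.0188,  0.1065]), 'rect', 600.7, -21.3, 17.1, 56.9, 'yaw', 175.6)
  disc (444, 'med', array([ 0.5926, -0.0118,  0.0736]), 'rect', 599.1, -19.3, 97.0, 89.4, 'yaw', 34.7)
side C bar (140, 'med', array([0.5907, 0.2223, 0.1066]), 'rect', 593.0, 220.0, 61.0, 18.0, 'yaw', 11.7)
  disc (661, 'med', array([0.5838, 0.2305, 0.0738]), 'rect', 591.5, 220.6, 96.9, 93.3, 'yaw', 51.4)
13.5 [ 0.49667628 -0.01773639  0.26744242] [0.18017655 0.31359682 0.37184033] 2.45413642858689
```

View pics/side9.png

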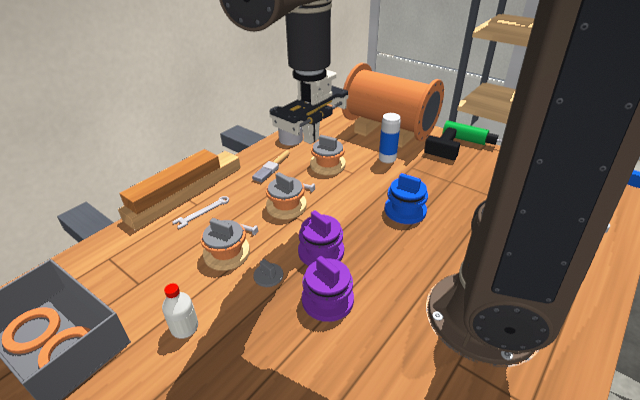

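The side view shows caps A (327,150), B (286,190) and C (223,236) all flat at the same height, with the can (390,138) and bottle (180,312) upright and the arm clear. I hand in.

```bash
python3 -c "
from plant import ctrl
print(ctrl.close_job())"
```

```text
the job is handed in; nothing more can be done
None
```

The job is handed in at about 13.5 s of the 61 s allowed: the loose cap is on the open stub and pressed home, cap B is pressed down to its stop, cap C was already home, the can and bottle are upright, and the hand-in returned no verdict.

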